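# Slide the tall pin home in the V-stop gauge and record it

## Robot

A 6-joint arm with a two-finger parallel gripper is mounted at the origin on the work surface. World frame = base frame: x ahead of the robot, y to its left, z up, the work surface at z = 0. Lengths are in m, angles in degrees, forces in N, time in s.
With the tool pointing down it reaches from about 0.4 to 0.825 m from the base axis. Payload 7 kg.
Tool frame: the origin (TCP) lies midway between the tips of the shut fingers; the grasp point (between the pads) lies 19 mm behind it; z points along the fingers, y is the direction in which the jaws open and shut (so a half turn about z gives the same grasp; the last joint's range is limited). The gripper opens to 88 mm and grips with 3 to 60 N. Pads are 19 mm wide; open, the fingers measure 130 mm over their backs; the gripper's body (78 mm by 193 mm) begins 47 mm behind the grasp point.
Start: joints at [-50.415, 20.546, 0.682, 0, -70.136, -16.507], TCP at [0.265, -0.621, 0.227] pointing down, gripper open.
Joint ranges: [-176.03, 176.03], [-82.01, 121.73], [-58.28, 71.71], [-173.87, 95.51], [-174.79, -0.11], [-173.66, 173.66]. Speed limits (degrees/s): [136.94, 136.94, 172.46, 180, 180, 180].

## Interface

Orientations are given as a 3x3 rotation matrix whose columns are the frame's x, y, z axes.
In Python, from rig import robot gives the robot as it stands. Calls block until the motion is done:
- robot.goto(position, orientation): joint-space move of the TCP to a pose.
- robot.servo_line(position, ori=None, speed=0.15): straight line of the TCP; ori=None keeps the orientation; speed is the mean speed in m/s.
- robot.movej(angles): joint-space move.
- robot.move_gripper(opening): opening from 0.0 (shut) to 1.0 (fully open); the grip force is fixed at half the most; returns when the fingers have stopped.
- robot.dwell(seconds).
- robot.ik(position, orientation): joint angles nearest the present ones, or None.
- robot.grab_frame(name): name is "side" or "top" or "wrist"; returns (picture, depth): 400x640x3 uint8, red, green, blue; 400x640 float32, m along the optical axis (not along the pixel's ray), 0 where there is no reading.
- robot.camera_info(name): a dict with "vfov" (degrees; the focal length in pixels is half the picture's height over the tangent of half this angle, whatever the lens; pixels are square), "cx", "cy" (the principal point, pixels), "view" (4x4, takes a point from world to camera coordinates); the wrist camera has in their place "T_tool_cam" (4x4, takes a point from camera to tool coordinates, whose origin is the TCP and whose axes are the flange's). Camera axes: x right, y down, z forward; pixel columns grow to the right and rows downward; lengths in m; the calibration is good to about 2 mm. The wrist camera is an equidistant fisheye: a pixel r from the principal point sees the ray r / f radians off the axis. A picture is of the moment at which its call begins: read the wrist's pose just before it. camera_info takes no time and is no camera call.
A pose or a line that the arm cannot do raises robot.Unreachable and nothing moves.
- robot.job_done(): hands the job in, once; it reports no verdict.
Readings, each from a call of its own:
- robot.read_t(): time.
- robot.read_qpos(): joint angles.
- robot.read_qvel(): joint speeds.
- robot.read_effort(): joint torques, N m.
- robot.read_position(): TCP position.
- robot.read_tcp_rot(): TCP orientation.
- robot.read_force(): force on the tool from outside, world axes, zero at the start.
- robot.read_ft_torque(): the same for the moment, N m.
- robot.read_grip_width(): opening from 0.0 (shut) to 1.0 (fully open).
Only numpy, scipy, OpenCV 4.12 (cv2) and the standard library are available. Lean on these libraries where they do the work, as an engineer would, in place of code of your own. Each camera call takes 0.05 s, during which the arm holds its last target. There are 200 camera calls.

## Task

Push the tall turned steel pin, low on its round foot, so that it slides upright along the bench until it sits fully home in the V-shaped stop of the gauge, touching both jaws. Its slender shank is freshly finished: never touch it, and do not lift or tip the pin. Then, with the pin home, press the round button on top of the gauge's sensor head all the way down and let go, leaving the other things on the bench alone.

Things in the scene. Friction and masses are not known exactly. Their poses are not given: they have to be found in the camera images.
- foot: the foot of the tall steel pin, the tallest of the three pins on the bench (190 mm in all, about 0.54 kg, weight and friction vary somewhat). The foot is a plain round disc 50 mm across, 25 mm tall, then a 3 mm shoulder. Origin at the centre of its underside, z up the pin's axis. Pushed lower than about 20 mm above the bench it slides; pushed higher it may tip
- shank: the slender shank, fixed on top of the foot and standing on its axis: 20 mm across, from 28 mm up to 190 mm above the bench, with a collar 26 mm across at 132 to 146 mm. Not to be touched, by the gripper's body either. Origin at its lower end, 28 mm above the foot's underside
- gauge: the gauge, fixed to the bench: a V-shaped stop of two dark steel jaws (22 mm tall, 14 mm thick, 75 mm long, at 90 degrees). Origin on the bench, exactly where the pin's axis stands when the foot touches both jaws. The V opens to the gauge's own -x, symmetric about its x axis; the pin enters moving along +x, with no step. Inner corner at x = +35 mm, jaw ends' inner edges at x = -18, y = +-53 mm
- gauge_head (a point): middle of the top of the gauge's other sensor head (without a button). A grey head, 60 (gauge x) x 50 (gauge y) x 45 mm tall, stands on each side of the V, centred at gauge x = +5, y = +-120 mm; a 12 mm high bar joins them behind the V at x = 50 to 74 mm
- record (a joint): travel of the round push button, 0 = up, 0.006 m = fully down (about 5 N); it springs back. It counts as pressed beyond 0.0045 m
- record_top (a point): the centre of the top of the round button (28 mm across) that stands in a dark housing on top of the gauge's +y sensor head; pressed straight down
- short_pin_a: bystander: short turned steel pin, foot 44 mm across and 22 mm tall, 85 mm tall in all; origin at the centre of its underside
- short_pin_b: bystander: the same shape, 70 mm tall; origin at the centre of its underside
- collar: bystander: steel ring lying flat, 48 mm across, 14 mm tall; origin at the centre of its underside
- oil_bottle: bystander: black plastic bottle with a blank label, 52 mm across, 150 mm tall; origin at the centre of its underside
- screwdriver: bystander: screwdriver lying on the bench along its own x axis, yellow handle towards -x, about 200 mm long; origin near its middle on the underside
- wrench: bystander: steel wrench lying flat along its own x axis, about 180 mm long; origin near its middle on the underside
- mug: bystander: white mug, 80 mm across, 90 mm tall, handle at its +y; origin at the centre of its underside
- hex_set: bystander: folded hex-key set lying flat, yellow handle 110 x 32 x 24 mm, long side along its own x; origin at the centre of its underside
Things that resemble listed ones, but are neither listed nor needed, are in the scene too. Several things have the shape of the foot; the one meant has the colours described above.

How it is judged:
By the outcome, as a careful person would: the job done as asked, in the order asked, and still so for the second after the job is handed in, with the robot touching nothing.
It also fails if it takes over 58 s, if anything falls off the work surface, if the arm or the gripper's body presses on something with over 40 N, if the wrist force passes 120 N, or if a joint passes its speed limit or range.

## Working session

There is one attempt and no reset: what is moved stays moved. The work goes in short steps, each a Python script; the robot and the scene stay as the last script left them, time stands still between calls to the robot, and variables do not carry over. Pictures are saved under pics/ and viewed, about 8 in all and at most 12, crops included, and the job is handed in when it is done.

```bash
ls; mkdir -p pics; cat > h.py <<'E'
import numpy as np, cv2
from rig import robot
def f_of(i): return 200/np.tan(np.radians(i["vfov"]/2))
def cloud(name):
    img,d=robot.grab_frame(name); i=robot.camera_info(name); f=f_of(i)
    v,u=np.mgrid[0:400,0:640]
    P=np.stack([(u-i["cx"])/f*d,(v-i["cy"])/f*d,d,np.ones_like(d)],-1)
    W=P@np.linalg.inv(np.array(i["view"])).T
    W=W[...,:3]; W[d==0]=np.nan
    return img,d,W
E
python3 - <<'E'
from h import *
for n in("top","side"):
    img,d,W=cloud(n); np.savez(f"{n}.npz",img=img,W=W,d=d)
    cv2.imwrite(f"pics/{n}.png",img[...,::-1]); i=robot.camera_info(n); print(n,i,np.linalg.inv(np.array(i["view"]))[:3,3])
print(robot.read_t(),robot.camera_info("wrist"),robot.read_tcp_rot())
E
```

```text
pics
top {'vfov': 49.168827809095895, 'cx': 318.3862008073392, 'cy': 202.93874600920563, 'view': array([[ 7.14020624e-03, -9.99974473e-01,  2.67093677e-04,
        -8.99966429e-03],
       [-9.91416316e-01, -7.11396742e-03, -1.30549146e-01,
         5.06285779e-01],
       [ 1.30547714e-01,  6.67346800e-04, -9.91441803e-01,
         1.10245900e+00],
       [ 0.00000000e+00,  0.00000000e+00,  0.00000000e+00,
         1.00000000e+00]])} [ 0.35808074 -0.00613346  1.15912152]
side {'vfov': 49.8430683877669, 'cx': 321.32535165017566, 'cy': 197.10735826065658, 'view': array([[-0.99619086, -0.08535296, -0.01785033,  0.52033654],
       [-0.03037908,  0.53159121, -0.84645608,  0.07749086],
       [ 0.08173661, -0.84268954, -0.53215925,  1.20194927],
       [ 0.        ,  0.        ,  0.        ,  1.        ]])} [0.42246535 1.01608888 0.71450922]
0.1 {'vfov': 65.70646984690485, 'cx': 318.7509429289338, 'cy': 205.12624694399625, 'T_tool_cam': array([[ 1.01580360e-03, -9.68551770e-01, -2.48810043e-01,
         6.69556562e-02],
       [ 9.99999231e-01,  1.16102230e-03, -4.36909142e-04,
         6.32402202e-04],
       [ 7.12043129e-04, -2.48809407e-01,  9.68552204e-01,
        -1.57423647e-01],
       [ 0.00000000e+00,  0.00000000e+00,  0.00000000e+00,
         1.00000000e+00]])} [[-9.20002147e-01 -3.91912592e-01 -7.54535715e-04]
 [-3.91913270e-01  9.20001288e-01  1.27248767e-03]
 [ 1.95469889e-04  1.46640395e-03 -9.99998906e-01]]
```

View pics/top.png

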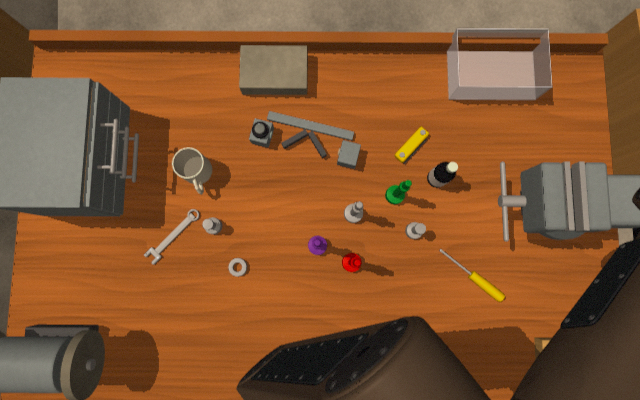

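View pics/side.png

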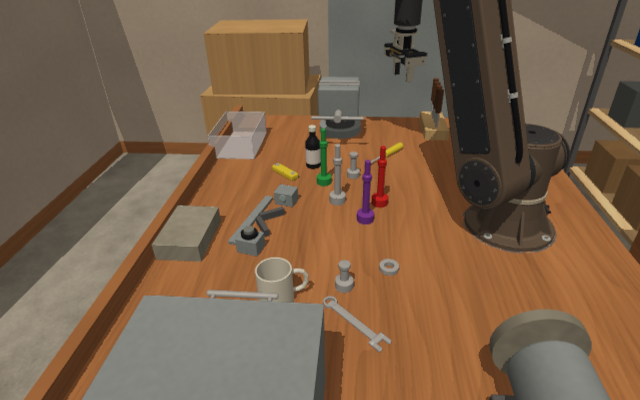

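The steel pin is at top px (354,213) with purple, red and green decoys around it. The button head is at (261,130), the other head at (349,153), and the V apex near (307,133), opening towards the lower left. Next I'll get metric positions.

```bash
cat > m.py <<'E'
from h import *
T=np.load("top.npz");S=np.load("side.npz")
W=T["W"];img=T["img"]
# ground check
print("ground",W[300,200],W[230,280])
def blob(name,u,v,r,zlo,zhi):
    w=W[v-r:v+r,u-r:u+r].reshape(-1,3); m=(w[:,2]>zlo)&(w[:,2]<zhi); w=w[m]
    if len(w)==0: print(name,"none");return
    lo,hi=np.nanpercentile(w,2,axis=0),np.nanpercentile(w,98,axis=0)
    print(name,len(w),"mid",((lo+hi)/2).round(4),"size",(hi-lo).round(3),"zmax",hi[2].round(3))
blob("steel foot",354,213,14,.02,.035); blob("steel top",358,206,14,.1,.25)
for n,u,v in(("purple",318,246),("red",352,262),("green",397,194),("shortR",416,230),("shortL",211,226)):
    blob(n+" foot",u,v,14,.012,.035); blob(n+" top",u,v,18,.06,.3)
blob("bottle",442,174,20,.05,.3)
for n,u,v in(("headB",261,132),("headN",349,153)):
    blob(n,u,v,16,.036,.052); 
blob("button",261,128,14,.055,.1)
blob("bar",310,125,45,.009,.016)
for n,u,v in(("hex",412,145),("mug",188,168)): blob(n,u,v,22,.015,.2)
# head rectangles via minAreaRect
for n,u,v in(("headB",261,132),("headN",349,153)):
    w=W[v-20:v+20,u-20:u+20].reshape(-1,3); w=w[(w[:,2]>.038)&(w[:,2]<.052)]
    print(n,cv2.minAreaRect(w[:,:2].astype(np.float32)*1000), np.median(w[:,2]))
w=W[110:165,265:345].reshape(-1,3); w=w[(w[:,2]>.017)&(w[:,2]<.028)]
print("jaws",len(w),cv2.minAreaRect(w[:,:2].astype(np.float32)*1000))
w=W[105:145,264:358].reshape(-1,3); w=w[(w[:,2]>.008)&(w[:,2]<.016)]
print("bar",len(w),cv2.minAreaRect(w[:,:2].astype(np.float32)*1000))
# side cam
W=S["W"]
blob("side steel",338,175,34,.0,.2)
cr=cv2.resize(img[90:280,190:450],None,fx=3,fy=3,interpolation=cv2.INTER_CUBIC)
cv2.imwrite("pics/crop.png",cr[...,::-1])
E
python3 m.py
```

```text
ground [0.25418225 0.30029435 0.0004801 ] [ 0.43763206  0.09603144 -0.00086285]
steel foot 180 mid [ 0.4833 -0.0971  0.0262] size [0.045 0.044 0.01 ] zmax 0.031
steel top 106 mid [ 0.482  -0.0962  0.1496] size [0.02  0.023 0.083] zmax 0.191
purple foot 189 mid [ 0.3994 -0.0026  0.0256] size [0.045 0.047 0.009] zmax 0.03
purple top 99 mid [ 0.3983 -0.0029  0.1675] size [0.023 0.023 0.05 ] zmax 0.192
red foot 185 mid [ 0.3558 -0.0905  0.0259] size [0.044 0.043 0.011] zmax 0.031
red top 108 mid [ 0.3553 -0.0918  0.1306] size [0.023 0.024 0.123] zmax 0.192
green foot 203 mid [ 0.5335 -0.2067  0.0233] size [0.045 0.046 0.016] zmax 0.031
green top 163 mid [ 0.5324 -0.2054  0.1296] size [0.02  0.02  0.125] zmax 0.192
shortR foot 136 mid [ 0.44   -0.252   0.0214] size [0.039 0.033 0.016] zmax 0.03
shortR top 103 mid [ 0.4393 -0.256   0.0831] size [0.025 0.024 0.01 ] zmax 0.088
shortL foot 138 mid [0.4481 0.2675 0.0211] size [0.042 0.034 0.016] zmax 0.029
shortL top 99 mid [0.4479 0.271  0.0693] size [0.023 0.025 0.01 ] zmax 0.074
bottle 466 mid [ 0.579  -0.3165  0.1034] size [0.046 0.042 0.0
[... 302 characters left out ...]
 0.016
hex 466 mid [ 0.671  -0.2534  0.021 ] size [0.084 0.08  0.01 ] zmax 0.026
mug 780 mid [0.5889 0.3207 0.0551] size [0.094 0.076 0.074] zmax 0.092
headB ((696.4781494140625, 147.18386840820312), (53.717926025390625, 62.0955810546875), 75.89247131347656) 0.04445302034834109
headN ((639.898681640625, -82.10995483398438), (53.88127899169922, 61.10725402832031), 77.3075180053711) 0.0447858502501598
jaws 329 ((683.90185546875, 21.955841064453125), (217.7513427734375, 95.03123474121094), 76.18627166748047)
bar 728 ((710.691162109375, 19.964279174804688), (236.26473999023438, 90.11536407470703), 86.9017562866211)
side steel 3192 mid [ 0.4924 -0.249   0.0895] size [0.214 0.515 0.179] zmax 0.179
```

View pics/crop.png

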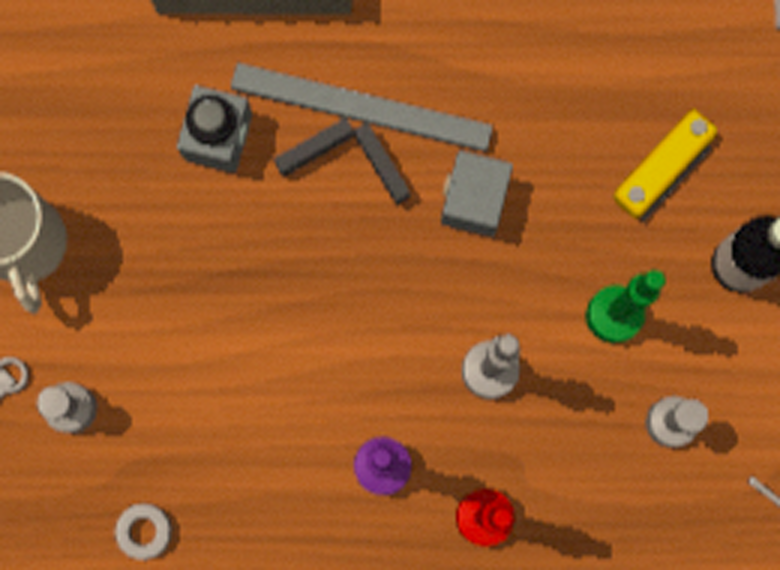

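The scene is measured: the head spacing of 237 mm (240 given) and all heights match. The gauge origin is about (0.663, 0.034) with yaw −13.8°, and the pin is at (0.483, −0.097). Before moving, I'll check the gripper's real shape from the side depth and whether the planned leaned poses can be reached.

```bash
cat >> h.py <<'E'
def lean(az,t):
    "body leans towards azimuth az by t from vertical, camera side up"
    a,t=np.radians(az),np.radians(t); l=np.array([np.cos(a),np.sin(a),0]); u=np.array([0,0,1.])
    z=-l*np.sin(t)-u*np.cos(t); x=-l*np.cos(t)+u*np.sin(t)
    return np.stack([x,np.cross(z,x),z],1)
E
python3 - <<'E'
from h import *
S=np.load("side.npz"); W=S["W"][0:95,370:440].reshape(-1,3)
R=np.array(robot.read_tcp_rot());p=np.array(robot.read_position())
q=(W-p)@R*1000; q=q[np.all(abs(q[:,:2])<150,axis=1)]
for z0 in range(-220,10,20):
    m=q[(q[:,2]>=z0)&(q[:,2]<z0+20)]
    if len(m): print(z0,len(m),"x",m[:,0].min().round(),m[:,0].max().round(),"y",m[:,1].min().round(),m[:,1].max().round())
for p,az,t in(((.62,-.085,.32),0,48),((.60,-.085,.127),0,48),((.483,-.085,.01),0,48),((.483,.15,.01),0,48),((.60,.15,.127),0,48),((.36,.19,.2),152,35),((.45,.145,.01),152,35),((.638,.047,.01),152,35),((.696,.149,.1),166,0),((.696,.149,.06),76,0)):
    print(p,az,robot.ik(p,lean(az,t)))
E
```

```text
-220 165 x -49.0 39.0 y -18.0 54.0
-200 111 x -48.0 39.0 y -15.0 51.0
-180 135 x -42.0 37.0 y -52.0 42.0
-160 108 x -41.0 36.0 y -50.0 22.0
-140 118 x -27.0 24.0 y -47.0 21.0
-120 284 x -41.0 38.0 y -95.0 103.0
-100 230 x -43.0 39.0 y -94.0 104.0
-80 160 x -43.0 40.0 y -89.0 97.0
-60 79 x -15.0 12.0 y -65.0 72.0
-40 76 x -15.0 12.0 y -61.0 69.0
-20 69 x -16.0 12.0 y -60.0 69.0
0 1 x -5.0 -5.0 y 55.0 55.0
(0.62, -0.085, 0.32) 0 [   6.75509651   44.75166654   41.05899336   -6.96754035 -133.89656259
  -99.37501881]
(0.6, -0.085, 0.127) 0 [   6.94469089   48.84063436   23.56719072   -5.57807929 -112.42063152
  -96.79275555]
(0.483, -0.085, 0.01) 0 [  8.02098369  46.7199612    0.53899817  -5.95413306 -91.53050158
 -95.54610269]
(0.483, 0.15, 0.01) 0 [  24.64979879   47.17795005    6.98490316  -18.12228977  -94.82463831
 -108.64615035]
(0.6, 0.15, 0.127) 0 [  21.47435431   49.47155987   29.88635287  -17.51166135 -115.29303743
 -112.42506705]
(0.36, 0.19, 0.2) 152 None
(0.45, 0.145, 0.01) 152 None
(0.638, 0.047, 0.01) 152 None
(0.696, 0.149, 0.1) 166 [ 27.71618118  29.11424642  -2.98447305   0.         -57.90128053
  48.28381882]
(0.696, 0.149, 0.06) 76 [ 27.71618118  31.26329539  -5.1202079    0.         -53.61649672
 -41.71618118]
```

```bash
python3 - <<'E'
from h import *
F=np.diag([-1,-1,1.])
for p in((.45,.145,.01),(.56,.09,.01),(.638,.047,.01),(.638,.047,.15)):
  for az in(120,152,180,90):
    r=[]
    for t in(15,25,30,35,45):
        for n,M in(("u",np.eye(3)),("d",F)):
            q=robot.ik(p,lean(az,t)@M)
            if q is not None: r.append((t,n,np.round(q).astype(int).tolist()))
    print(p,az,r)
E
```

```text
(0.45, 0.145, 0.01) 120 [(15, 'u', [51, 17, -52, 29, -30, -47]), (15, 'd', [51, 17, -52, 29, -30, 133]), (25, 'u', [55, 19, -56, 44, -34, -65]), (25, 'd', [55, 19, -56, 44, -34, 115]), (30, 'u', [57, 21, -57, 48, -37, -72]), (30, 'd', [57, 21, -57, 48, -37, 108]), (35, 'u', [59, 23, -57, 51, -40, -77]), (35, 'd', [59, 23, -57, 51, -40, 103]), (45, 'u', [64, 29, -57, 53, -48, -85]), (45, 'd', [64, 29, -57, 53, -48, 95])]
(0.45, 0.145, 0.01) 152 []
(0.45, 0.145, 0.01) 180 []
(0.45, 0.145, 0.01) 90 [(15, 'u', [50, 21, -41, 15, -41, -62]), (15, 'd', [50, 21, -41, 15, -41, 118]), (25, 'u', [53, 25, -40, 20, -48, -70]), (25, 'd', [53, 25, -40, 20, -48, 110]), (30, 'u', [55, 28, -38, 21, -51, -73]), (30, 'd', [55, 28, -38, 21, -51, 107]), (35, 'u', [57, 30, -37, 23, -55, -75]), (35, 'd', [57, 30, -37, 23, -55, 105]), (45, 'u', [59, 36, -34, 24, -63, -79]), (45, 'd', [59, 36, -34, 24, -63, 101])]
(0.56, 0.09, 0.01) 120 [(15, 'u', [37, 23, -43, 31, -30, -34]), (15, 'd', [37, 23, -43, 31, -30, 146]), (25, 'u', [38, 23, -50, 52, -32, -57]), (25, 'd', [38, 23, -50, 52, -32, 123]), (30, 'u', [39,
[... 2645 characters left out ...]
, -26, 156]), (35, 'u', [19, 9, -55, 89, -25, -40]), (35, 'd', [19, 9, -55, 89, -25, 140])]
(0.638, 0.047, 0.15) 180 [(15, 'u', [25, 13, -27, 11, -37, 57]), (15, 'd', [25, 13, -27, 11, -37, -123]), (25, 'u', [24, 8, -45, 36, -17, 33]), (25, 'd', [24, 8, -45, 36, -17, -147])]
(0.638, 0.047, 0.15) 90 [(15, 'u', [29, 22, -15, 15, -61, -37]), (15, 'd', [29, 22, -15, 15, -61, 143]), (25, 'u', [33, 25, -17, 23, -64, -46]), (25, 'd', [33, 25, -17, 23, -64, 134]), (30, 'u', [35, 26, -18, 27, -67, -50]), (30, 'd', [35, 26, -18, 27, -67, 130]), (35, 'u', [36, 28, -19, 30, -69, -54]), (35, 'd', [36, 28, -19, 30, -69, 126]), (45, 'u', [39, 32, -19, 35, -74, -60]), (45, 'd', [39, 32, -19, 35, -74, 120])]
```

```bash
python3 - <<'E'
from h import *
ok=lambda p,az,t:None if robot.ik(p,lean(az,t)) is None else np.round(robot.ik(p,lean(az,t))).astype(int).tolist()
for p in((.516,.074,.01),(.516,.074,.2),(.58,.055,.01),(.633,.042,.01)):
  for az in(130,140,150,158,166):
    print(p,az,[(t) for t in range(6,32,2) if ok(p,az,t)])
d=lambda az:np.array([np.cos(np.radians(az)),np.sin(np.radians(az)),0])
for pin,az,t in(((.483,-.097),-2,48),((.487,.0),-2,48),((.487,.0),-43,48),((.55,.065),-43,48)):
  P=np.array([*pin,.011])+.015*d(az+90)
  Z=lean(az,t)[:,2]
  print(ok(P,az,t),ok(P-.16*Z,az,t),ok(P-.16*Z+[0,0,.1],az,t))
E
```

```text
(0.516, 0.074, 0.01) 130 [6, 8, 10, 12, 14, 16, 18, 20]
(0.516, 0.074, 0.01) 140 [6, 8, 10, 12, 14, 16]
(0.516, 0.074, 0.01) 150 [6, 8, 10, 12, 14]
(0.516, 0.074, 0.01) 158 [6, 8, 10, 12]
(0.516, 0.074, 0.01) 166 [6, 8, 10, 12]
(0.516, 0.074, 0.2) 130 [6, 8, 10, 12, 14, 16, 18, 20, 22, 24, 26, 28, 30]
(0.516, 0.074, 0.2) 140 [6, 8, 10, 12, 14, 16, 18, 20, 22, 24, 26, 28, 30]
(0.516, 0.074, 0.2) 150 [6, 8, 10, 12, 14, 16, 18, 20, 22, 24, 26, 28, 30]
(0.516, 0.074, 0.2) 158 [6, 8, 10, 12, 14, 16, 18, 20, 22, 24, 26, 28, 30]
(0.516, 0.074, 0.2) 166 [6, 8, 10, 12, 14, 16, 18, 20, 22, 24, 26, 28]
(0.58, 0.055, 0.01) 130 [6, 8, 10, 12, 14, 16, 18, 20, 22, 24, 26, 28, 30]
(0.58, 0.055, 0.01) 140 [6, 8, 10, 12, 14, 16, 18, 20, 22, 24]
(0.58, 0.055, 0.01) 150 [6, 8, 10, 12, 14, 16, 18]
(0.58, 0.055, 0.01) 158 [6, 8, 10, 12, 14, 16]
(0.58, 0.055, 0.01) 166 [6, 8, 10, 12, 14, 16]
(0.633, 0.042, 0.01) 130 [6, 8, 10, 12, 14, 16, 18, 20, 22, 24, 26, 28, 30]
(0.633, 0.042, 0.01) 140 [6, 8, 10, 12, 14, 16, 18, 20, 22, 24, 26]
(0.633, 0.042, 0.01) 150 [6, 8, 10, 12, 14, 16, 18, 20]
(0.633, 0.042, 0.01) 158 [6, 8, 10, 12, 14, 16, 18]
(0.633, 0.042, 0.01) 166 [6, 8, 10, 12, 14, 16]
[7, 47, 1, -7, -92, -97] [6, 50, 24, -7, -112, -98] [6, 45, 29, -7, -122, -99]
[15, 47, 3, -12, -93, -102] [12, 49, 26, -12, -113, -104] [12, 45, 31, -13, -123, -106]
[-1, 43, 3, -30, -89, -121] [-7, 44, 22, -28, -107, -125] [-7, 39, 27, -29, -116, -130]
[3, 46, 12, -33, -92, -127] [-2, 48, 31, -31, -110, -132] [-2, 43, 36, -33, -118, -137]
```

```bash
cat >> h.py <<'E'
def d(az): return np.array([np.cos(np.radians(az)),np.sin(np.radians(az)),0])
def st(tag=""): print(tag,"t",round(robot.read_t(),2),"p",np.round(robot.read_position(),4),"F",np.round(robot.read_force(),1))
def save(n,name): 
    img,dd,W=cloud(n); cv2.imwrite(f"pics/{name}.png",img[...,::-1]); return img,dd,W
E
python3 - <<'E'
from h import *
az=-2;R=lean(az,48);Z=R[:,2]
P=np.array([.483,-.097,.0115])+.013*d(az+90)
pre=P-.16*Z+[0,0,.1]
p=np.array(robot.read_position()); robot.servo_line(p+[0,0,.15],speed=.3)
robot.goto(pre+[0,0,.12],R); st("hi")
robot.servo_line(P-.16*Z,speed=.25); robot.servo_line(P-.05*Z,speed=.2); st("pre")
np.savez("s1.npz",*save("side","s1"))
E
```

```text
hi t 3.03 p [ 0.6021 -0.0893  0.339 ] F [-0.3 -0.1  0.3]
pre t 4.77 p [ 0.5222 -0.0855  0.0464] F [ 0.9  0.5 -0.4]
```

View pics/s1.png

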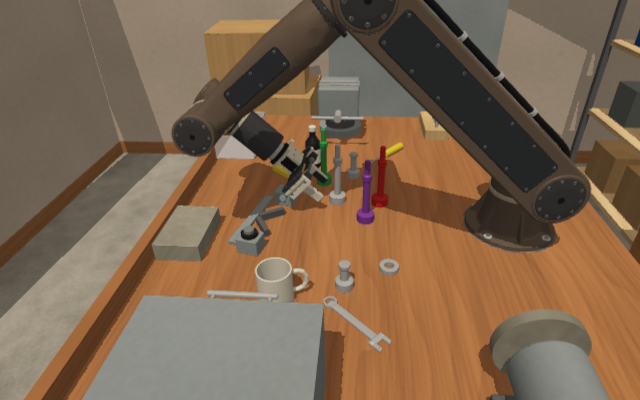

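The open fingers, at about px (312,188), lean in from +x towards the steel foot at (338,197). The pin and its neighbours haven't moved. I'll go in and do the first push along +y.

```bash
python3 - <<'E'
from h import *
az=-2;R=lean(az,48);Z=R[:,2]
P=np.array([.483,-.097,.0115])+.013*d(az+90)
robot.servo_line(P,speed=.06); st("in")
for s in np.arange(.01,.101,.01):
    robot.servo_line(P+s*d(az+90),speed=.05)
    F=np.array(robot.read_force())
    if abs(F).max()>12: break
st("pushed")
img,dd,W=save("side","s2"); cv2.imwrite("pics/s2.png",cv2.resize(img[100:270,220:460],None,fx=3,fy=3)[...,::-1])
E
```

```text
in t 5.8 p [ 0.4839 -0.084   0.0117] F [-0.4 -0.2 -0. ]
pushed t 9.3 p [0.487  0.0164 0.0115] F [0.  0.3 0.3]
```

View pics/s2.png

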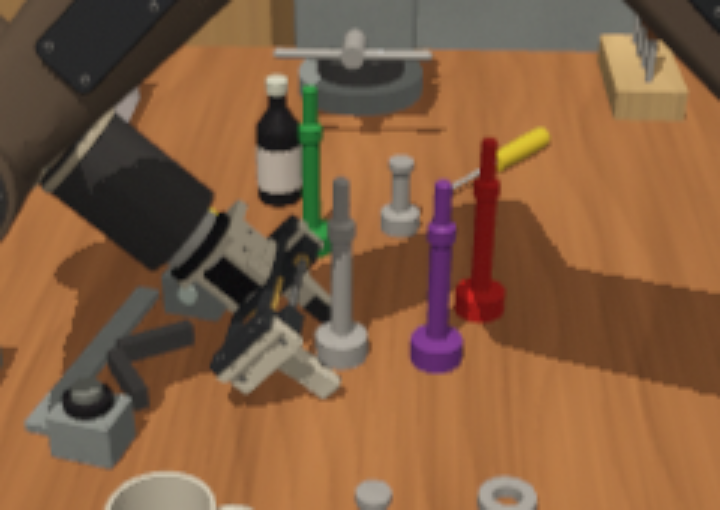

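The pin slid upright to about px (343,345) in the crop, beside the purple one, with the fingers straddling it. I'll retract, measure the pin, shut the fingers and check the plan for push B.

```bash
cat >> h.py <<'E'
def pin(exp,r=.04):
    "pin axis from the shank/foot top seen by top and side cameras"
    for n in("top","side"):
        img,dd,W=cloud(n); w=W.reshape(-1,3)
        c=img.reshape(-1,3).astype(int); grey=(c.max(1)-c.min(1))<40
        w=w[grey&(np.hypot(w[:,0]-exp[0],w[:,1]-exp[1])<r)]
        for lo,hi in((.018,.031),(.15,.2)):
            m=w[(w[:,2]>lo)&(w[:,2]<hi)]
            if len(m)>5:
                a,b=np.percentile(m,[3,97],axis=0); print(n,lo,len(m),((a+b)/2).round(4),(b-a).round(3))
            else: print(n,lo,len(m))
E
python3 - <<'E'
from h import *
R=np.array(robot.read_tcp_rot()); p=np.array(robot.read_position())
p=p+[0,-.004*0+.0,0]
robot.servo_line(p-.006*R[:,1]); p=np.array(robot.read_position())  # back off the rear pad
robot.servo_line(p-.16*R[:,2],speed=.25); robot.move_gripper(0.0); st("out")
pin((.487,-.003))
E
```

```text
out t 11.82 p [0.6055 0.0056 0.1186] F [-0.5  0.5 -0.3]
top 0.018 159 [ 0.4845 -0.0045  0.0258] [0.034 0.042 0.009]
top 0.15 47 [ 0.4868 -0.0046  0.1715] [0.011 0.014 0.042]
side 0.018 129 [0.4871 0.0031 0.0247] [0.043 0.04  0.011]
side 0.15 78 [0.4878 0.0018 0.1708] [0.011 0.013 0.039]
```

```bash
python3 - <<'E'
from h import *
F=np.diag([-1,-1,1.]); G=np.array([.663,.034,0])
for az in(140,145,150):
  for s in(.13,.118,.1,.08,.04,0):
    P=G+s*d(az)+.034*d(az)+[0,0,.011]
    print(az,s,P.round(3),[t for t in range(10,32,2) if robot.ik(P,lean(az,t)@F) is not None])
R=lean(-37,48);p=np.array([.487,-.003,.0115])-.052*d(53)
print(robot.ik(p,R),robot.ik(p+.13*d(53),R),robot.ik(p-.16*R[:,2],R))
E
```

```text
140 0.13 [0.537 0.139 0.011] [10, 12, 14, 16, 18, 20, 22, 24]
140 0.118 [0.547 0.132 0.011] [10, 12, 14, 16, 18, 20, 22, 24]
140 0.1 [0.56  0.12  0.011] [12, 14, 16, 18, 20, 22, 24, 26]
140 0.08 [0.576 0.107 0.011] [12, 14, 16, 18, 20, 22, 24, 26, 28]
140 0.04 [0.606 0.082 0.011] [14, 16, 18, 20, 22, 24, 26, 28]
140 0 [0.637 0.056 0.011] [10, 14, 16, 18, 20, 22, 24, 26]
145 0.13 [0.529 0.128 0.011] [12, 14, 16, 18]
145 0.118 [0.538 0.121 0.011] [12, 14, 16, 18]
145 0.1 [0.553 0.111 0.011] [12, 14, 16, 18, 20]
145 0.08 [0.57  0.099 0.011] [14, 16, 18, 20, 22]
145 0.04 [0.602 0.076 0.011] [10, 14, 16, 18, 20, 22, 24]
145 0 [0.635 0.054 0.011] [10, 16, 18, 20, 22, 24]
150 0.13 [0.521 0.116 0.011] [12, 14]
150 0.118 [0.531 0.11  0.011] [12, 14, 16]
150 0.1 [0.547 0.101 0.011] [14, 16]
150 0.08 [0.564 0.091 0.011] [10, 14, 16, 18]
150 0.04 [0.599 0.071 0.011] [10, 16, 18, 20]
150 0 [0.634 0.051 0.011] [10, 12, 16, 18, 20]
[  -3.25123403   42.77025605   -0.6082346   -24.38577903  -89.40120611
 -113.81692595] [   4.35367414   45.95066571    9.25616023  -29.44273463  -92.72001176
 -122.03064034] [  -7.80014544   43.83571711   18.97082587  -22.39396248 -107.89167651
 -117.71850564]
```

```bash
python3 - <<'E'
from h import *
az=-34.4;R=lean(az,48);Z=R[:,2];u=d(az+90);pn=np.array([.487,-.003,.0115])
P=pn-.055*u-.003*d(az)
cur=np.array(robot.read_position()); 
robot.servo_line(P-.16*Z,ori=R,speed=.2)
robot.servo_line(P-.05*Z,speed=.2); robot.servo_line(P,speed=.08); st("in")
for s in np.arange(.008,.1521,.008):
    robot.servo_line(P+s*u,speed=.06)
    if abs(np.array(robot.read_force())).max()>12: break
st("pushed")
robot.servo_line(np.array(robot.read_position())-.006*u)
robot.servo_line(np.array(robot.read_position())-.16*Z,speed=.25);st("out")
pin((.567,.114),.05)
img,dd,W=save("side","s3"); cv2.imwrite("pics/s3.png",cv2.resize(img[100:300,200:460],None,fx=3,fy=3)[...,::-1])
E
```

```text
in t 14.2 p [ 0.4537 -0.0468  0.0116] F [ 0.8 -0.1  0.4]
pushed t 19.58 p [0.5395 0.0789 0.0114] F [-0.1  1.1  0.2]
out t 20.62 p [0.6333 0.007  0.1177] F [-0.2 -0.2 -1.4]
top 0.018 0
top 0.15 0
side 0.018 161 [0.5638 0.1172 0.0244] [0.044 0.04  0.011]
side 0.15 101 [0.564  0.1163 0.1707] [0.014 0.01  0.04 ]
```

View pics/s3.png

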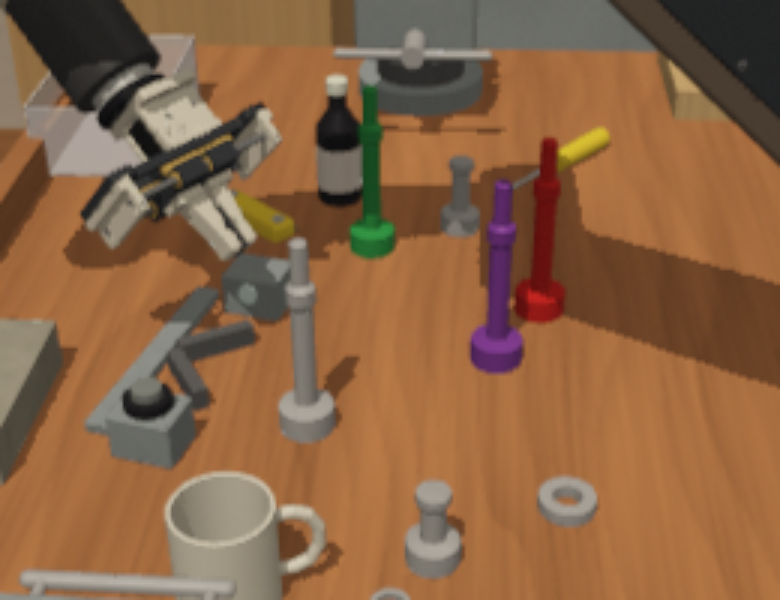

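The pin stands upright at about (0.564, 0.113), crop px (307,415), and nothing else has moved. The V is clear ahead of it. Now I'll come over the top to the far side and do the final push.

```bash
python3 - <<'E'
from h import *
pn=np.array([.5635,.1125,0]); Gb=np.array([.6635,.036,0]); F=np.diag([-1,-1,1.])
v=Gb-pn; L=np.linalg.norm(v); az=np.degrees(np.arctan2(-v[1],-v[0])); u=v/L
P=pn-.046*u+[0,0,.0115]
ts=[t for t in(22,21,20,19) if all(robot.ik(P+s*u,lean(az,t)@F) is not None for s in(0,.03,.06,.09,.12,.14))]
print(az,L,ts); R=lean(az,ts[0])@F
cur=np.array(robot.read_position()); robot.servo_line(cur+[0,0,.22],speed=.3); st("up")
robot.move_gripper(.14)
robot.goto(P+[0,0,.26],R); st("over")
robot.servo_line(P+[0,0,.05],speed=.2); robot.servo_line(P,speed=.08); st("down")
img,dd,W=save("side","s4"); cv2.imwrite("pics/s4.png",cv2.resize(img[100:300,200:460],None,fx=3,fy=3)[...,::-1])
E
```

```text
142.58401138142213 0.1259057186945851 [20, 19]
up t 21.66 p [0.6326 0.0076 0.3375] F [ 0.   0.4 -1.6]
over t 26.63 p [0.527  0.1404 0.2715] F [ 0.9 -0.3 -0.1]
down t 28.61 p [0.5274 0.1405 0.0121] F [ 0.5 -0.5  0.1]
```

View pics/s4.png

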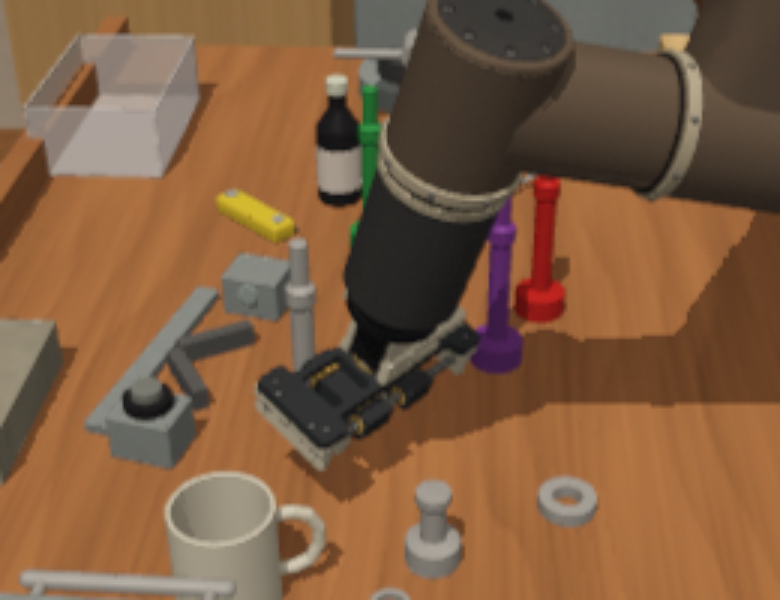

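Clear: the fingers are behind the foot and the gripper body stands off the shank. Near the end of the push the palm's tip would pass close to the button housing. So I'll push with shut fingers as a flat face, shifted 10 mm sideways away from that head.

```bash
python3 - <<'E'
from h import *
pn=np.array([.5635,.1125,0]); Gb=np.array([.6635,.036,0]); u=(Gb-pn)/np.linalg.norm(Gb-pn)
lat=np.array([-u[1],u[0],0])
robot.move_gripper(0.)
P=pn-.046*u-.010*lat+[0,0,.0130]
robot.servo_line(P,speed=.08)
tot=0
for s in list(np.arange(.01,.111,.01))+list(np.arange(.112,.146,.002)):
    robot.servo_line(P+s*u,speed=.06 if s<.111 else .03)
    F=np.array(robot.read_force())
    if s>.10: print(round(s,3),F.round(1))
    if np.linalg.norm(F[:2])>8: break
st("end"); 
img,dd,W=save("side","s5"); cv2.imwrite("pics/s5.png",cv2.resize(img[100:300,200:460],None,fx=3,fy=3)[...,::-1])
E
```

```text
Traceback (most recent call last):
rig.Unreachable: the arm cannot follow that straight line within its joint ranges
```

```bash
python3 - <<'E'
from h import *
F=np.diag([-1,-1,1.])
pn=np.array([.5635,.1125,0]); Gb=np.array([.6635,.036,0]); u=(Gb-pn)/np.linalg.norm(Gb-pn); lat=np.array([-u[1],u[0],0])
for sh in(.006,.010):
  for az in(134,136,138,140,142.6):
    print(sh,az,[t for t in range(14,27) if all(robot.ik(pn-.046*u-sh*lat+[0,0,.013]+s*u,lean(az,t)@F) is not None for s in(0,.03,.06,.09,.12,.14))])
print(robot.read_qpos(),robot.read_grip_width(),robot.read_position())
E
```

```text
0.006 134 [14, 15, 16, 17, 18, 19, 20, 21, 22, 23, 24, 25, 26]
0.006 136 [14, 15, 16, 17, 18, 19, 20, 21, 22, 23, 24]
0.006 138 [14, 15, 16, 17, 18, 19, 20, 21, 22]
0.006 140 [15, 16, 17, 18, 19, 20, 21]
0.006 142.6 [15, 16, 17, 18, 19, 20]
0.01 134 [14, 15, 16, 17, 18, 19, 20, 21, 22, 23, 24, 25]
0.01 136 [14, 15, 16, 17, 18, 19, 20, 21, 22, 23]
0.01 138 [14, 15, 16, 17, 18, 19, 20, 21, 22]
0.01 140 [15, 16, 17, 18, 19, 20]
0.01 142.6 [15, 16, 17, 18, 19]
[ 36.66733905  17.87949835 -57.54734086  66.12877988 -21.07894454
 132.26408798] 0.0028725320874447772 [0.52695438 0.14053951 0.01155199]
```

```bash
python3 - <<'E'
from h import *
M=np.diag([-1,-1,1.]);R=lean(138,20)@M
pn=np.array([.5635,.1125,0]); Gb=np.array([.6635,.036,0]); u=(Gb-pn)/np.linalg.norm(Gb-pn)
lat=np.array([-u[1],u[0],0])
P=pn-.046*u-.010*lat+[0,0,.0130]
robot.servo_line(P,ori=R,speed=.03)
for s in list(np.arange(.01,.111,.01))+list(np.arange(.112,.146,.002)):
    robot.servo_line(P+s*u,speed=.06 if s<.111 else .03)
    F=np.array(robot.read_force())
    if s>.11: print(round(s,3),F.round(1))
    if np.linalg.norm(F[:2])>8: break
st("end"); 
img,dd,W=save("side","s5"); cv2.imwrite("pics/s5.png",cv2.resize(img[100:300,200:460],None,fx=3,fy=3)[...,::-1])
E
```

```text
0.112 [-1.9  1.9  0.8]
0.114 [-2.7  2.4  1.5]
0.116 [-2.6  1.9 -0.1]
0.118 [-1.5  2.4  0.4]
0.12 [-1.4  1.9  0.2]
0.122 [-1.5  1.8  0.3]
0.124 [-1.1  2.8 -0.3]
0.126 [-1.9  1.8  0.3]
0.128 [-2.2  2.3  0.8]
0.13 [-1.6  2.2 -0.3]
0.132 [-0.8  2.1 -0.3]
0.134 [-2.2  2.1 -1. ]
0.136 [-1.1  1.9 -0.6]
0.138 [-6.1  5.7  3.5]
end t 36.6 p [0.6302 0.0494 0.0129] F [-6.1  5.7  3.5]
```

View pics/s5.png

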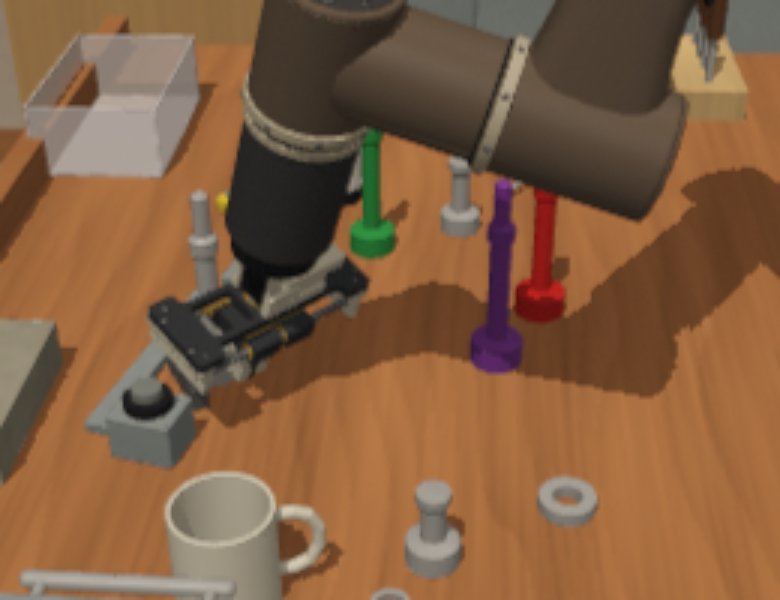

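```bash
python3 - <<'E'
from h import *
p=np.array(robot.read_position())
for s in(.001,.002,.003):
    robot.servo_line(p+s*d(-20),speed=.02); F=np.array(robot.read_force()); print(s,F.round(1))
    if np.linalg.norm(F[:2])>18: break
p=np.array(robot.read_position())
robot.servo_line(p+.012*d(138),speed=.08); robot.servo_line(np.array(robot.read_position())+.03*d(138)+[0,0,.02],speed=.15)
robot.servo_line(np.array(robot.read_position())+[0,0,.24],speed=.3); st("up")
pin((.663,.034),.028)
img,dd,W=save("side","s6"); np.savez("s6.npz",img=img,W=W)
cv2.imwrite("pics/s6.png",cv2.resize(img[140:270,210:340],None,fx=4,fy=4,interpolation=cv2.INTER_CUBIC)[...,::-1])
img,dd,W=save("top","t6"); np.savez("t6.npz",img=img,W=W)
E
```

```text
0.001 [-9.6  6.   4.9]
0.002 [-14.6   8.2   8.6]
0.003 [-20.5  11.9  13.2]Traceback (most recent call last):
  File "<stdin>", line 8, in <module>
rig.Unreachable: the arm cannot follow that straight line within its joint ranges
```

```bash
python3 - <<'E'
from h import *
st("now"); p=np.array(robot.read_position())
if np.hypot(*(p[:2]-[.6330,.0484]))<.006:
    robot.servo_line(p+.010*d(138),speed=.08)
p=np.array(robot.read_position()); st()
robot.servo_line(p+[0,0,.24],speed=.3); st("up")
pin((.663,.034),.028)
img,dd,W=save("side","s6"); np.savez("s6.npz",img=img,W=W)
cv2.imwrite("pics/s6.png",cv2.resize(img[140:270,210:340],None,fx=4,fy=4,interpolation=cv2.INTER_CUBIC)[...,::-1])
img,dd,W=save("top","t6"); np.savez("t6.npz",img=img,W=W)
E
```

```text
now t 38.12 p [0.6008 0.0781 0.0334] F [-0.3 -1.3 -0. ]
 t 38.12 p [0.6008 0.0781 0.0334] F [-0.3 -1.3 -0. ]Traceback (most recent call last):
  File "<stdin>", line 6, in <module>
rig.Unreachable: the arm cannot follow that straight line within its joint ranges
```

```bash
python3 - <<'E'
from h import *
M=np.diag([-1,-1,1.]); p=np.array(robot.read_position()); print(np.round(robot.read_qpos(),1))
for h,t in((.20,20),(.1,20),(.22,12),(.22,5),(.12,10)):
    try: robot.servo_line(p+.02*d(138)+[0,0,h],ori=lean(138,t)@M,speed=.25); print("ok",h,t); break
    except robot.Unreachable: print("no",h,t)
st("up"); print(np.round(robot.read_qpos(),1))
pin((.663,.034),.028)
img,dd,W=save("side","s6"); np.savez("s6.npz",img=img,W=W)
cv2.imwrite("pics/s6.png",cv2.resize(img[140:270,210:340],None,fx=4,fy=4,interpolation=cv2.INTER_CUBIC)[...,::-1])
img,dd,W=save("top","t6"); np.savez("t6.npz",img=img,W=W)
E
```

```text
[ 30.7  20.  -48.5  52.8 -24.2 148.2]
no 0.2 20
ok 0.1 20
up t 38.75 p [0.5862 0.0909 0.1331] F [-0.4 -0.7 -1.6]
[ 38.1  12.1 -39.2  31.9 -39.6 164.8]
top 0.018 197 [0.6613 0.0327 0.0255] [0.042 0.045 0.009]
top 0.15 71 [0.6626 0.0341 0.1715] [0.014 0.015 0.041]
side 0.018 138 [0.6615 0.0404 0.0244] [0.045 0.039 0.01 ]
side 0.15 9 [0.661  0.0355 0.1903] [0.009 0.011 0.004]
```

View pics/s6.png

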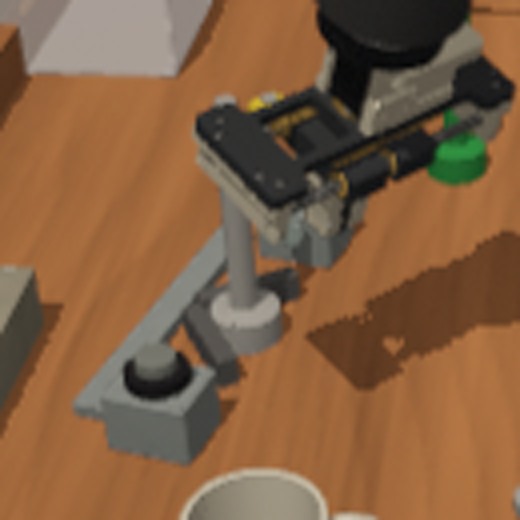

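The pin measures (0.662, 0.0335), which agrees with the gauge origin to about 1 mm. It stands upright, with the foot seated between the jaws at crop px (247,320). Now the button.

```bash
python3 - <<'E'
from h import *
M=np.diag([-1,-1,1.]); p=np.array(robot.read_position()); B=np.array([.696,.1485,0]); R=lean(-104,0)
for t in(10,5,0):
    try: robot.servo_line(np.array([.57,.105,.25]),ori=lean(138,t)@M,speed=.25); print("t",t);break
    except robot.Unreachable: print("no",t)
try: robot.servo_line(B+[0,0,.22],ori=R,speed=.25)
except robot.Unreachable: print("goto"); robot.goto(B+[0,0,.24],R)
st("over"); print(np.round(robot.read_qpos(),1))
img,dd,W=save("side","s7"); np.savez("s7.npz",img=img,W=W)
w=W.reshape(-1,3); w=w[(np.hypot(w[:,0]-.696,w[:,1]-.149)<.03)&(w[:,2]>.045)&(w[:,2]<.09)]
for z in np.arange(.05,.08,.004):
    m=w[(w[:,2]>=z)&(w[:,2]<z+.004)]
    if len(m): print(round(z,3),len(m),m.mean(0).round(4))
img,dd,W=save("top","t7"); np.savez("t7.npz",img=img,W=W)
E
```

```text
no 10
no 5
no 0
over t 40.23 p [0.6953 0.1484 0.2193] F [-0.7  0.4 -0.3]
[ 27.7  24.2   5.3   0.  -71.2 138.4]
0.05 19 [0.6914 0.1674 0.0519]
0.054 66 [0.6891 0.1598 0.0563]
0.058 30 [0.6959 0.1586 0.0595]
0.062 17 [0.6931 0.1555 0.0648]
0.066 47 [0.6945 0.1534 0.0675]
```

```bash
python3 - <<'E'
from h import *
B=np.array([.695,.1505,0])
robot.servo_line(B+[0,0,.078],speed=.12); f0=robot.read_force()[2]; print(f0)
for z in np.arange(.072,.0565,-.001):
    robot.servo_line(B+[0,0,z],speed=.03); f=robot.read_force()[2]-f0; print(round(z,4),round(f,1),end="; ")
    if f>12: break
robot.dwell(.3); st("pressed")
robot.servo_line(B+[0,0,.10],speed=.12); robot.servo_line(B+[0,0,.26],speed=.25); st("up")
robot.servo_line(np.array([.60,.25,.30]),speed=.25); st("clear")
pin((.663,.034),.028)
img,dd,W=save("top","t8"); np.savez("t8.npz",img=img,W=W)
cv2.imwrite("pics/t8.png",cv2.resize(img[90:280,190:450],None,fx=3,fy=3,interpolation=cv2.INTER_CUBIC)[...,::-1])
E
```

```text
0.2412988334590021
0.072 -0.4; 0.071 -0.7; 0.07 -0.4; 0.069 0.0; 0.068 0.4; 0.067 0.5; 0.066 1.6; 0.065 1.5; 0.064 4.3; 0.063 3.0; 0.062 4.6; 0.061 5.0; 0.06 10.8; 0.059 16.7; pressed t 45.57 p [0.6952 0.1506 0.0611] F [-4.8 -0.3 16.6]
up t 46.85 p [0.6944 0.1505 0.2588] F [ 0.1 -0.2 -0.6]
clear t 47.58 p [0.5994 0.2503 0.2992] F [0.  0.4 0.1]
top 0.018 194 [0.662  0.0327 0.0248] [0.041 0.045 0.01 ]
top 0.15 71 [0.6628 0.0334 0.1711] [0.014 0.014 0.042]
side 0.018 142 [0.6623 0.0398 0.0242] [0.046 0.039 0.01 ]
side 0.15 57 [0.6606 0.0411 0.1663] [0.013 0.01  0.028]
```

View pics/t8.png

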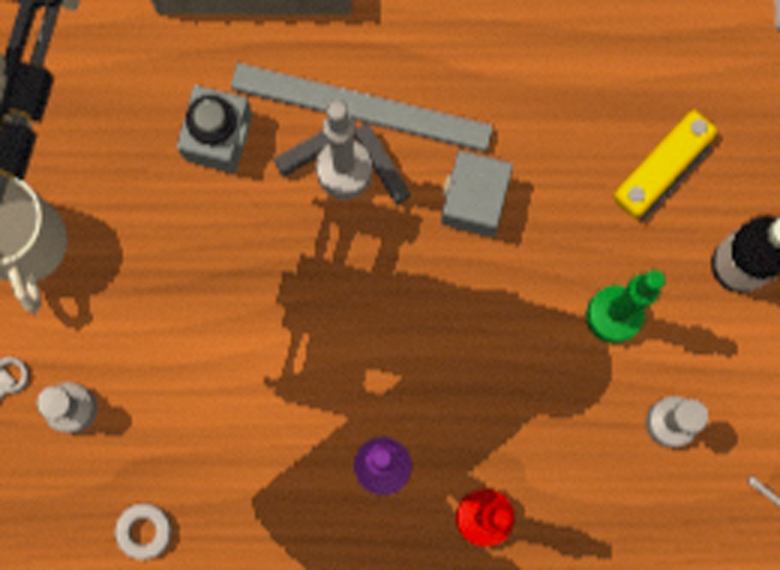

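The pin is upright in the V against both jaws at crop px (345,170), the button is back up, and every other object sits where it started.

```bash
python3 -c "
from rig import robot
robot.job_done(); print(robot.read_t())"
```

```text
the job is handed in; nothing more can be done
the job is handed in; nothing more can be done
```

I pushed the steel pin by its foot into the V stop, pressed the button and let it spring back. I then handed the job in with the arm clear, at about 48 s of the 58 s allowed.

- **Pushing:** it took three low pushes at about 11–17 mm height, with the gripper leaned away from the shank. The pin went along +y, then diagonally, then into the V. At the end the push force rose from about 2 N to over 20 N within a few millimetres, which I took as firmly seated.
- **Pin check:** after the button press, the top camera puts the pin at about (0.662, 0.033). My estimate of the gauge origin, from the two sensor heads, was (0.663, 0.034). The pin looks upright and against both jaws. The side camera reads up to 7 mm further in y, mostly because it sees only the pin's near face.
- **Button:** the force held near 5 N through the travel, then rose sharply to 17 N at the stop. In the last picture the button is back up.
- **Other objects:** none looks moved in the last top view, but I didn't measure them again. The screwdriver and wrench are only partly in that crop.
- **Unplanned moves:** several lines were refused as out of reach, so the retreat over the pin was lower and more diagonal than I intended. The force reading afterwards was near zero and the pin had not shifted. There was no direct check that the shank was never touched.

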